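Find the full slide case by feel and load it

TASK

Three closed slide cases that look alike stand on the microscopy bench; one is full of glass slides and two are empty. Feel for the full one by lifting one end of a case a centimetre or two, its other end staying on the bench, then carry the full case level to the shallow dark steel tray and set it down gently in it, flat inside the rim. Leave the two empty cases where they stand, and never tip a case steeply or drop it into the tray.

Things in the scene. Friction and masses are not known exactly. Their poses are not given: they have to be found in the camera images.
- case_a: closed grey plastic slide case with a blank white label on its lid, 164 (its x) x 60 (its y) x 42 (z) mm, sides flat and upright; origin at the centre of its underside; stands on the bench, x roughly straight away from the robot. case_a, case_b and case_c look alike: one of them, any, is full and weighs 0.48 to 0.65 kg, the others are empty and weigh 0.15 kg
- case_b: second such case: same look, size (164 x 60 x 42 mm), origin and axes as case_a. In any case the weight is centred, so lifting an end takes half of it or more, up to all of it, depending on the grip (empty 0.7 to 1.5 N, full over 2.4 N). Pinched across its 60 mm width a case may not pivot between the fingers: tilt the gripper with it as the end comes up
- case_c: third such case: same look, size (164 x 60 x 42 mm), origin and axes as case_a; full or empty as told there
- tray: fixed shallow dark steel tray on the bench, 212 (its x) x 112 (its y) mm outside, 204 x 104 mm inside; its floor is 6 mm above the bench and its rim 16 mm above the bench, walls 4 mm. Origin at the centre of its underside, on the bench. A case goes in lengthwise along the tray's x, either way round
There are look-alikes about, which are no part of the job. Leave any purple look-alike of the case_b alone. Leave any yellow look-alike of the case_a alone.

How it is judged:
By the outcome, as a careful person would: the job done as asked, in the order asked, and still so for the second after the job is handed in, with the robot touching nothing.
It also fails if it takes over 64 s, if anything falls off the work surface, if the arm or the gripper's body presses on something with over 40 N, if the wrist force passes 120 N, or if a joint passes its speed limit or range.

ROBOT

A 7-joint arm with a two-finger parallel gripper is mounted at the origin on the work surface. World frame = base frame: x ahead of the robot, y to its left, z up, the work surface at z = 0. Lengths are in m, angles in rad, forces in N, time in s.
With the tool pointing down it reaches from about 0.425 to 0.825 m from the base axis. Payload 3.6 kg.
Tool frame: the origin (TCP) lies midway between the tips of the shut fingers; the grasp point (between the pads) lies 19 mm behind it; z points along the fingers, y is the direction in which the jaws open and shut (so a half turn about z gives the same grasp; the last joint's range is limited). The gripper opens to 93 mm and grips with 3 to 60 N. Pads are 15 mm wide; open, the fingers measure 128 mm over their backs; the gripper's body (75 mm by 188 mm) begins 65 mm behind the grasp point.
Start: joints at [-0.026, 0.615, -0.013, 1.423, 0.008, 1.103, -0.04], TCP at [0.65, 0, 0.219] pointing down, gripper open.
Joint ranges: [-3.12, 3.12], [-0.3, 2.06], [-1.34, 1.32], [0.26, 2.42], [-1.36, 4.5], [0.01, 1.98], [-2.84, 2.84]. Speed limits (rad/s): [2.79, 2.79, 3.14, 3.14, 3.14, 3.14, 3.14].

INTERFACE

Orientations are given as a rotation vector (axis times angle).
In Python, from workcell import env gives the robot as it stands.
- The arm moves only by the tool apply_moves, never from a script. Its argument "commands" is text: rows parted by semicolons, each of 5 numbers parted by spaces: the finger opening in cm, from 0 to 9.3, then the shift along the tool's x, y, z in cm, then the turn about the tool's z in degrees. A call has exactly 5 rows; each row shifts and turns the commanded pose from where the row before left it, along the tool's axes as they then stand; what a row does not reach is not made up. A row lasts 1/10 s, in which the tool goes at most 50 mm and 8.59 degrees, less where a joint would pass 70% of its speed; a pose out of reach is approached as far as the arm can. A call is refused whole if a number of a shift passes 5 or a number of a turn 8.59, either way. A call with a gripper value outside its range is refused whole. The fingers move at their own pace and stop on an object; the grip force is fixed at half the most. Time passes only in rows, so rows that do not move let the fingers close, or fill a call up. It gives the time, the measured TCP pose, the force and the opening at its end, in the units of the state.
- env.observe(): the state, without advancing time (a new reading comes with each control period).
- env.snapshot(name): name is "scene" or "side" or "wrist"; returns the picture (420x560x3 uint8, red, green, blue); there is no depth.
- env.camera_info(name): a dict with "K" (3x3 intrinsics, pixels), "R" (3x3) and "t" (3): a world point X has camera coordinates R X + t. Camera axes: x right, y down, z forward; pixel columns grow to the right and rows downward; lengths in m; the calibration is good to about 2 mm. The wrist camera is an equidistant fisheye: a pixel r from the principal point sees the ray r / f radians off the axis. A picture is of the moment at which its call begins: read the wrist's pose just before it. camera_info takes no time and is no camera call; for the wrist camera it gives the pose at the moment of the call.
- env.sign_off(): hands the job in, once; it reports no verdict.
Trained networks look in the newest picture that a camera, given by its name, has taken for a name from the list of things; names that differ only in an ending like _2 or _b are one class to them, and where a whole thing is asked for, a point or a joint stands for the part that bears it (a point fixed in the world has none). Each returns a list of dicts, best first, with "conf" (0 to 1); they miss things now and then, are a little off and sometimes report something else, mostly with a low value. They report only what shows in the picture. A call takes as long as a camera call. They do not tell look-alikes from the thing itself.
- env.find_in(camera, name): "location" ([row, column] in pixels, amid what is visible of it).
- env.outline_of(camera, name): "mask" (420x560 bool, what is visible of it) and "location" ([row, column] in pixels, amid what is visible of it).
- env.mark_of(camera, name): "location" ([row, column] in pixels: a listed point, or the origin of a listed thing).
The state is a dict: "clock": time; "q": joint angles; "qvel": joint speeds; "joint_efforts": joint torques, N m; "eef_pos": TCP position; "tcp_rot": TCP orientation; "contact_force": force on the tool from outside, world axes, zero at the start; "wrist_torque": the same for the moment, N m; "finger_gap": finger opening in m.
Only numpy, scipy, OpenCV 4.12 (cv2) and the standard library are available. Lean on these libraries where they do the work, as an engineer would, in place of code of your own. Each camera call takes 0.05 s, during which the arm holds its last target.

## Working session

There is one attempt and no reset: what is moved stays moved. The work goes in short steps, Python scripts to look and compute and a tool call to move; the robot and the scene stay as the last step left them, time stands still between calls to the robot, and variables do not carry over. Pictures are saved under pics/ and viewed, and the job is handed in when it is done.

Besides the shell and the picture viewer there is one more tool, called as name(argument=value, ...) on one line, values as JSON. apply_moves: Moves the arm, as the interface text tells. Its arguments: {"type":"object","properties":{"commands":{"type":"string"}},"required":["commands"]}

```bash
mkdir -p pics; ls; python3 - <<'E'
from workcell import env
import cv2
s=env.observe();print({k:s[k] for k in ['clock','eef_pos','tcp_rot','contact_force','finger_gap']})
for n in ['scene','side']:
    im=env.snapshot(n);cv2.imwrite(f'pics/{n}0.png',im[:,:,::-1])
    ci=env.camera_info(n);print(n,ci)
    for nm in ['case_a','tray']:
        for d in env.mark_of(n,nm):print(n,nm,d)
print(env.observe()['clock'])
E
```

```text
pics
{'clock': 0.0, 'eef_pos': array([6.49179909e-01, 2.07616906e-05, 2.17471842e-01]), 'tcp_rot': array([-2.22007258, -2.22022244,  0.00295914]), 'contact_force': array([-0.5337729 , -0.56701686, -0.42843308]), 'finger_gap': 0.09306567491469017}
scene {'K': array([[397.45303079,   0.        , 276.13587983],
       [  0.        , 397.45303079, 207.2300236 ],
       [  0.        ,   0.        ,   1.        ]]), 'R': array([[ 0.6446324 ,  0.76448916,  0.00232   ],
       [ 0.58983944, -0.49542912, -0.63768285],
       [-0.48635223,  0.41243946, -0.77029553]]), 't': array([-0.39894645, -0.2467541 ,  1.18628565])}
scene case_a {'location': [267.1, 204.8], 'conf': 0.96}
scene case_a {'location': [170.0, 422.5], 'conf': 0.91}
scene case_a {'location': [188.2, 220.4], 'conf': 0.78}
scene case_a {'location': [179.5, 357.4], 'conf': 0.73}
scene tray {'location': [314.4, 116.3], 'conf': 0.92}
scene tray {'location': [181.7, 360.4], 'conf': 0.22}
side {'K': array([[506.5379274 ,   0.        , 274.22149414],
       [  0.        , 506.5379274 , 209.73965696],
       [  0.        ,   0.        ,   1.        ]]), 'R': array([[ 0.71404905, -0.69975242,  0.02192033],
       [-0.4358281 , -0.46880004, -0.76829707],
       [ 0.54789399,  0.5390483 , -0.63971799]]), 't': array([-0.30828647,  0.28135137,  1.00290378])}
side case_a {'location': [202.1, 284.3], 'conf': 0.81}
side case_a {'location': [136.8, 219.1], 'conf': 0.81}
side case_a {'location': [253.6, 339.7], 'conf': 0.73}
side case_a {'location': [257.3, 243.6], 'conf': 0.7}
side case_a {'location': [172.3, 230.1], 'conf': 0.57}
side tray {'location': [311.9, 403.8], 'conf': 0.86}
0.3
```

View pics/scene0.png

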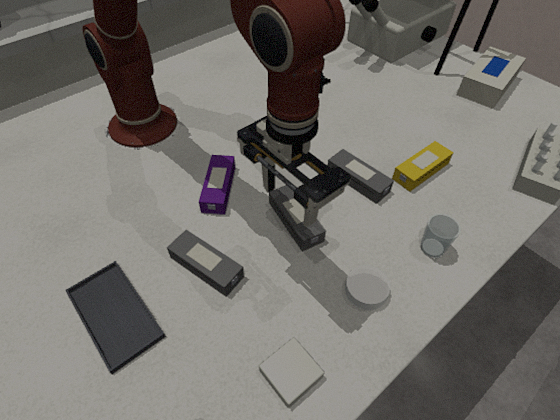

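View pics/side0.png

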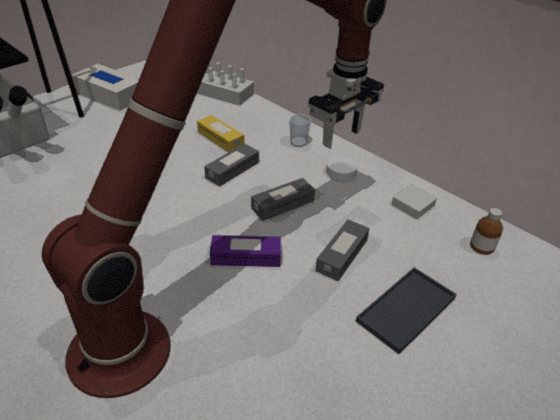

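The scene view shows three grey cases at (row, col) (262,205), (218,297, partly behind the gripper) and (175,360). Purple is at (185,218) and yellow at (165,422); both are to be left alone. The tray is at (314,115). In the side view the grey cases are at (247,343), (198,283) and (163,232), and the tray is at (309,406). Next I fit their poses from the masks.

```bash
cat > h.py <<'E'
from workcell import env
import numpy as np, cv2
from scipy.optimize import minimize
C={n:env.camera_info(n) for n in ['scene','side']}
def proj(n,X):
    c=C[n];p=(c['R']@np.asarray(X).T).T+c['t'];p=p@c['K'].T;return p[:,:2]/p[:,2:]
def ground(n,rc,z=0):
    c=C[n];d=c['R'].T@np.linalg.inv(c['K'])@np.array([rc[1],rc[0],1]);o=-c['R'].T@c['t'];return o+d*(z-o[2])/d[2]
def box(p,dx,dy,dz):
    x,y,a=p;c,s=np.cos(a),np.sin(a)
    return np.array([[x+c*u*dx/2-s*v*dy/2,y+s*u*dx/2+c*v*dy/2,w] for u in(-1,1) for v in(-1,1) for w in (0,dz)])
S=8
def sil(n,p,dims):
    h=cv2.convexHull(proj(n,box(p,*dims)).astype(np.float32))[:,0]
    m=np.zeros((420*4,560*4),np.uint8);cv2.fillConvexPoly(m,np.round((h+.5)*4*16).astype(np.int32),255,shift=4)
    return cv2.resize(m,(560,420),interpolation=cv2.INTER_AREA)/255.
def fit(masks,p0,dims):
    def cost(v):
        p=np.array(v)*[.01,.01,.1];t=0
        for n,m in masks:
            s=sil(n,p,dims);t+=1-np.minimum(s,m).sum()/np.maximum(s,m).sum()
        return t
    best=None
    for a in (p0[2]-.5,p0[2]-.25,p0[2],p0[2]+.25,p0[2]+.5):
        r=minimize(cost,[p0[0]*100,p0[1]*100,a*10],method='Nelder-Mead',options=dict(initial_simplex=np.array([p0[0]*100,p0[1]*100,a*10])+np.array([[0,0,0],[1.5,0,0],[0,1.5,0],[0,0,2]]),xatol=.005,fatol=1e-4))
        if best is None or r.fun<best.fun:best=r
    return best.x*[.01,.01,.1],best.fun
E
python3 - <<'E'
from h import *
M={}
for n in C:
    env.snapshot(n)
    for nm in ['case_a','tray']:
        M[n,nm]=env.outline_of(n,nm)
        for d in M[n,nm]: print(n,nm,d['location'],d['conf'],d['mask'].sum(),ground(n,d['location'],.02)[:2].round(3))
import pickle;pickle.dump(M,open('M.pkl','wb'))
print(env.observe()['clock'])
E
```

```text
scene case_a [186.2, 219.4] 0.97 1621 [0.37  0.023]
scene case_a [161.0, 422.4] 0.96 1644 [0.643 0.49 ]
scene case_a [261.1, 204.7] 0.93 2504 [ 0.53  -0.128]
scene case_a [219.3, 293.2] 0.73 1744 [0.568 0.095]
scene case_a [176.3, 365.9] 0.62 1715 [0.584 0.332]
scene tray [317.4, 113.9] 0.73 5930 [ 0.524 -0.335]
side case_a [133.6, 219.2] 0.89 1007 [0.653 0.475]
side case_a [249.9, 344.3] 0.71 1877 [ 0.534 -0.134]
side case_a [250.7, 245.5] 0.61 2153 [0.36  0.025]
side case_a [165.1, 229.9] 0.6 1341 [0.564 0.32 ]
side case_a [197.3, 283.9] 0.59 1650 [0.572 0.107]
side tray [310.1, 406.5] 0.93 4384 [ 0.489 -0.341]
0.6
```

```bash
python3 - <<'E'
from h import *
import pickle;M=pickle.load(open('M.pkl','rb'))
def near(n,nm,rc):return min(M[n,nm],key=lambda d:np.hypot(*(np.array(d['location'])-rc)))['mask'].astype(float)
D=(.164,.06,.042);T=(.212,.112,.016)
R={}
for k,sc,si,p0,d,nm in [('1',(261,205),(250,344),(.53,-.13,0),D,'case_a'),('2',None,(197,284),(.57,.1,0),D,'case_a'),('3',(176,366),(165,230),(.575,.325,0),D,'case_a'),('purple',(186,219),(250,245),(.36,.025,0),D,'case_a'),('tray',(317,114),(310,406),(.505,-.34,0),T,'tray')]:
    ms=([('scene',near('scene',nm,sc))] if sc else [])+[('side',near('side',nm,si))]
    p,f=fit(ms,p0,d);R[k]=(p,d);print(k,p.round(4),np.degrees(p[2]).round(1),round(f,3))
    for m in ms if len(ms)>1 else []: 
        q,g=fit([m],p0,d);print('   ',m[0],q.round(4),round(g,3))
for n in C:
    im=env.snapshot(n)[:,:,::-1].copy()
    im=cv2.resize(im,None,fx=1.4,fy=1.4)
    for k,(p,d) in R.items():
        b=proj(n,box(p,*d));
        for i in range(8):
            for j in range(i):
                if bin(i^j).count('1')==1: cv2.line(im,tuple(int(v) for v in np.round(b[i]*1.4)),tuple(int(v) for v in np.round(b[j]*1.4)),(0,255,0),1)
    cv2.imwrite(f'pics/fit_{n}.png',im)
E
```

```text
1 [ 0.5328 -0.1281  0.2361] 13.5 0.07
    scene [ 0.533  -0.1275  0.239 ] 0.028
    side [ 0.533  -0.1288  0.2396] 0.034
2 [ 0.566   0.1051 -0.2193] -12.6 0.029
3 [0.5716 0.3196 0.0687] 3.9 0.198
    scene [0.5698 0.3207 0.0541] 0.149
    side [0.5735 0.3198 0.0812] 0.032
purple [ 0.3602  0.0261 -0.7861] -45.0 0.07
    scene [ 0.3595  0.0262 -0.7884] 0.028
    side [ 0.3609  0.0261 -0.791 ] 0.037
tray [ 0.5069 -0.3318 -0.0058] -0.3 0.044
    scene [ 0.506  -0.3313 -0.0059] 0.016
    side [ 0.508  -0.3323 -0.0086] 0.021
```

View pics/fit_scene.png

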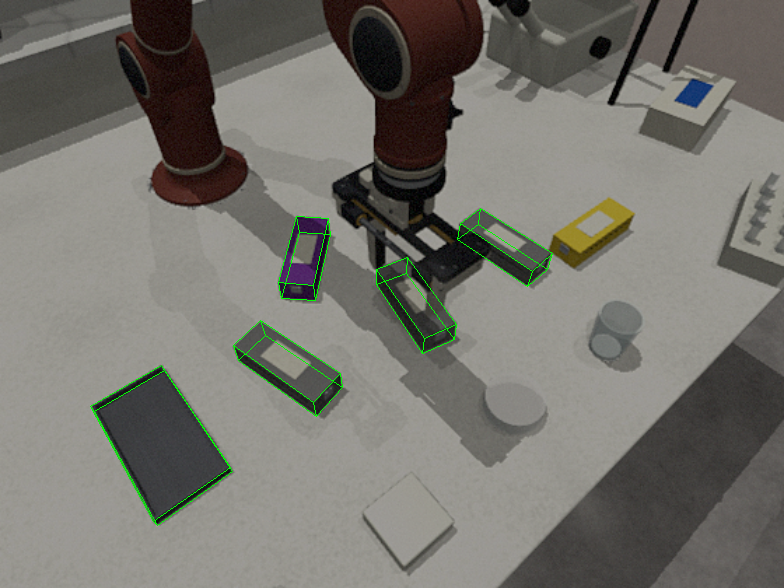

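View pics/fit_side.png

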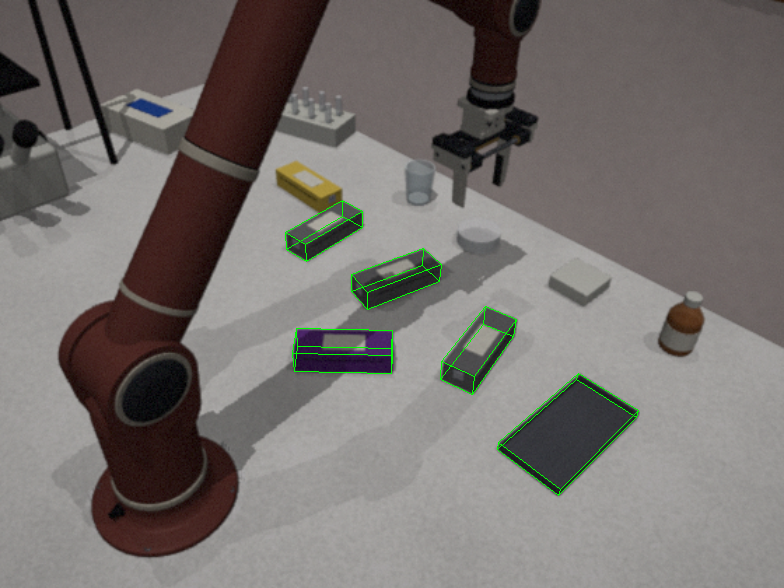

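The fits match both views: case 1 at (0.533,-0.128) yaw 13.6°, case 2 at (0.566,0.105) yaw -12.6°, case 3 at (0.573,0.320) yaw about 4°. The tray is at (0.507,-0.332). All three grey cases are candidates, and the purple and yellow ones are excluded by colour. I'll start with the far end of case 2.

apply_moves(commands="9.3 2.9 -0.1 3 0; 9.3 2.9 -0.1 3 0; 9.3 2.9 -0.1 3 0; 9.3 0 0 0 -8.5; 9.3 0 0 0 -8.5")

```text
clock: 1.2
eef_pos: [0.6459, 0.0892, 0.1272]
tcp_rot: [-1.855, -2.532, 0.002]
contact_force: [0.1, -1.6, 0.0]
finger_gap: 0.0932
```

apply_moves(commands="9.3 0 0 0 -8.5; 9.3 0 0 0 -8.5; 9.3 0 0 0 -8.5; 9.3 0 0 0 -8.5; 9.3 0 0 0 -8.5")

```text
clock: 1.7
eef_pos: [0.6471, 0.0869, 0.1287]
tcp_rot: [0.817, 3.033, -0.0]
contact_force: [-0.3, 0.5, 0.4]
finger_gap: 0.0932
```

apply_moves(commands="9.3 0 0 0 -8.5; 9.3 0 0 0 -8.5; 9.3 0 0 0 0; 9.3 0 0 0 0; 9.3 0 0 0 0")

```text
clock: 2.2
eef_pos: [0.647, 0.0871, 0.1287]
tcp_rot: [0.373, 3.119, -0.0]
contact_force: [-0.5, -0.6, -0.5]
finger_gap: 0.093
```

```bash
cat > g.py <<'E'
from h import *
from scipy.spatial.transform import Rotation as Ro
P={'1':(.533,-.128,np.radians(13.7)),'2':(.566,.1051,-.2193),'3':(.573,.320,.075),'tray':(.507,-.3318,-.0058)}
def to(x,y,z,yaw):
    "yaw: desired direction of case x; shift in the tool axes now / after turn (cm), turn deg"
    s=env.observe();R=Ro.from_rotvec(s['tcp_rot']).as_matrix();p=s['eef_pos']
    cur=np.arctan2(R[1,1],R[0,1]);d=np.degrees(yaw+np.pi/2-cur);d=(d+90)%180-90
    w=np.array([x,y,z])-p
    Rn=Ro.from_rotvec(-np.radians(-d)*np.array([0,0,1])).as_matrix()@R
    print('t',round(s['clock'],2),'pos',p.round(4),'z-axis',R[:,2].round(3),'F',s['contact_force'].round(2),'tau',s['wrist_torque'].round(3),'gap',round(s['finger_gap'],4),'q7',s['q'][6].round(2))
    print('shift now',(R.T@w*100).round(2),'after turn',(Rn.T@w*100).round(2),'turn',(-d).round(2))
def end(k,u,z,v=0):
    x,y,a=P[k];return to(x+u*np.cos(a)-v*np.sin(a),y+u*np.sin(a)+v*np.cos(a),z,a)
def forces(n=6):
    f=[]
    for i in range(n):
        env.snapshot('wrist');f.append(env.observe()['contact_force'])
    f=np.array(f);print('F mean',f.mean(0).round(2),'sd',f.std(0).round(2),'t',round(env.observe()['clock'],2))
E
python3 -c "
from g import *
im=env.snapshot('wrist');cv2.imwrite('pics/w1.png',im[:,:,::-1])
im=env.snapshot('scene');cv2.imwrite('pics/s1.png',im[:,:,::-1])
forces(4);end('2',.0825,.028)"
```

```text
F mean [ 0.24  0.22 -0.2 ] sd [0.56 0.2  0.35] t 2.5
t 2.5 pos [0.6469 0.0871 0.1287] z-axis [-0. -0. -1.] F [-0.71  0.39 -0.17] tau [ 0.048 -0.045  0.073] gap 0.0931 q7 0.91
shift now [ 4.000e-02 -1.000e-02  1.007e+01] after turn [ 4.000e-02 -1.000e-02  1.007e+01] turn -0.95
```

View pics/w1.png

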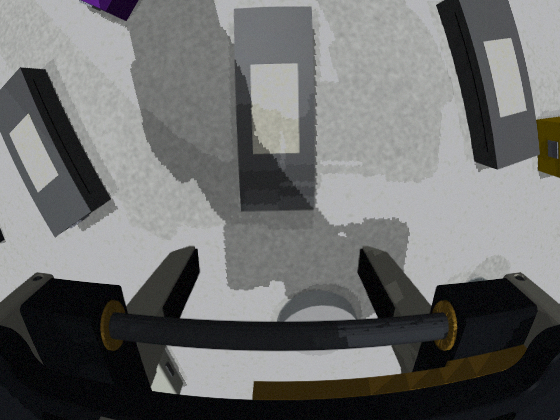

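View pics/s1.png

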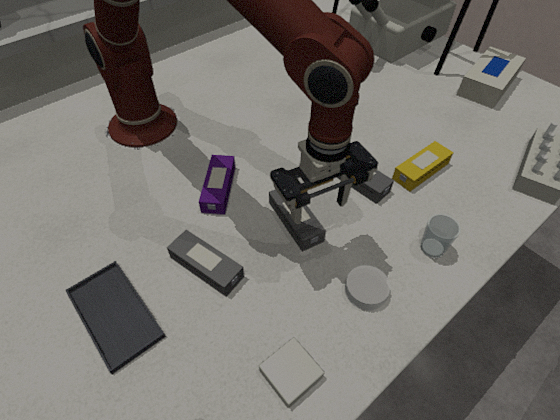

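The wrist view shows case 2 lined up between the open fingers, its far end at row 210, columns 240–315. I'll check that against the fit by projecting through the wrist camera.

```bash
cat >> g.py <<'E'
def wproj(X,c=None):
    c=c or env.camera_info('wrist');p=(c['R']@np.asarray(X).T).T+c['t'];r=np.hypot(p[:,0],p[:,1]);th=np.arctan2(r,p[:,2])
    f=c['K'][0,0];return np.c_[c['K'][0,2]+f*th*p[:,0]/r,c['K'][1,2]+f*th*p[:,1]/r]
E
python3 -c "
from g import *
im=cv2.imread('pics/w1.png')
for k in '123':
    for q in wproj(box(P[k],.164,.06,.042)):cv2.circle(im,tuple(int(round(v)) for v in q),3,(0,255,0),-1)
cv2.imwrite('pics/w1b.png',im)"
```

```text
(no output)
```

View pics/w1b.png

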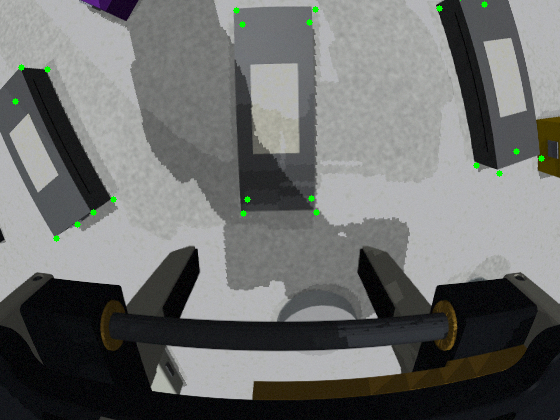

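The projected corners land on all three cases. I'll descend and pinch the last 7 mm or so of the end near its top, so it can pivot.

apply_moves(commands="9.3 0 0 4 -0.9; 9.3 0 0 4 0; 9.3 0 0 2 0; 9.3 0 0 0 0; 9.3 0 0 0 0")

```text
clock: 3.0
eef_pos: [0.6475, 0.0874, 0.0291]
tcp_rot: [0.345, 3.122, 0.001]
contact_force: [-0.3, 0.8, 1.0]
finger_gap: 0.0931
```

apply_moves(commands="6.4 0 0 0 0; 6.4 0 0 0 0; 5.9 0 0 0 0; 5.9 0 0 0 0; 5.9 0 0 0 0")

```text
clock: 3.5
eef_pos: [0.6471, 0.0867, 0.0291]
tcp_rot: [0.345, 3.122, -0.001]
contact_force: [-0.9, -1.4, 0.7]
finger_gap: 0.0603
```

```bash
python3 -c "
from g import *
forces(4);end('2',.0825,.028)"
```

```text
F mean [-0.65 -1.61  1.94] sd [0.46 0.79 0.42] t 3.7
t 3.7 pos [0.6471 0.0866 0.029 ] z-axis [ 0.    -0.001 -1.   ] F [-0.56 -2.42  2.29] tau [-0.262  0.077 -0.016] gap 0.0595 q7 0.88
shift now [0.07 0.04 0.1 ] after turn [0.07 0.04 0.1 ] turn -0.04
```

apply_moves(commands="5.7 0 0 0 0; 5.7 0 0 -0.4 0; 5.7 0 0 -0.4 0; 5.7 0 0 -0.4 0; 5.7 0 0 0 0")

```text
clock: 4.2
eef_pos: [0.6474, 0.0874, 0.0413]
tcp_rot: [0.344, 3.122, 0.001]
contact_force: [-0.2, 0.6, -1.8]
finger_gap: 0.0594
```

```bash
python3 -c "
from g import *
forces(4);end('2',.0825,.028)
im=env.snapshot('side');cv2.imwrite('pics/sd2.png',cv2.resize(im[120:280,180:420,::-1],None,fx=3.3,fy=3.3))
im=env.snapshot('scene');cv2.imwrite('pics/sc2.png',cv2.resize(im[120:280,180:420,::-1],None,fx=3.3,fy=3.3))
"
```

```text
F mean [-0.32  0.07 -1.42] sd [0.72 0.27 0.8 ] t 4.4
t 4.4 pos [0.6468 0.087  0.0404] z-axis [-0.  0. -1.] F [ 0.43  0.03 -0.22] tau [-0.026 -0.194  0.045] gap 0.0593 q7 0.88
shift now [0.03 0.01 1.24] after turn [0.03 0.01 1.24] turn -0.03
```

View pics/sd2.png

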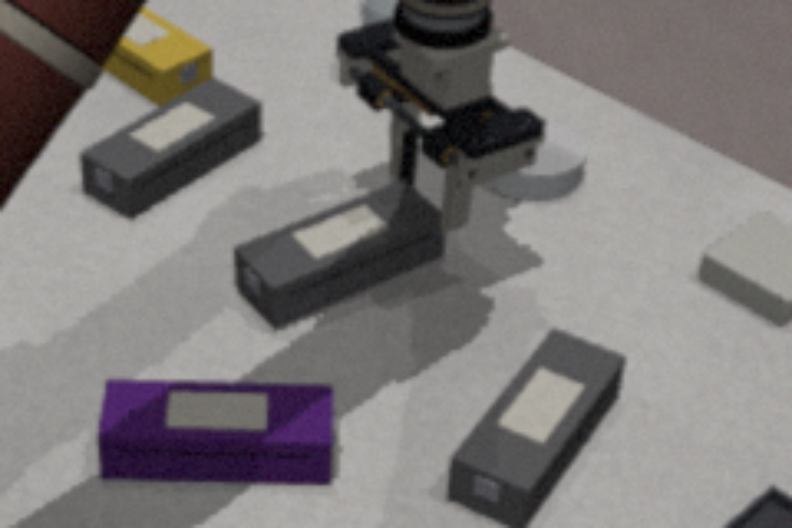

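View pics/sc2.png

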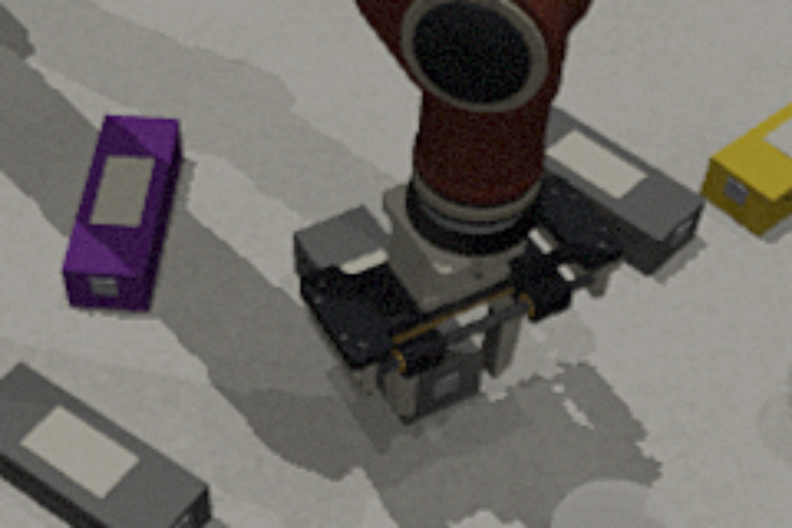

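The near end is on the bench and the far end is up. The mean Fz is about -1.4 N with noise, so I'll take more readings.

```bash
python3 -c "
from g import *
forces(10)"
```

```text
F mean [ 0.05  0.   -1.5 ] sd [0.42 0.51 0.51] t 5.0
```

The lift takes about 1.3–1.5 N, so case 2 is empty. I'll lower it gently and release.

apply_moves(commands="5.7 0 0 0.4 0; 5.7 0 0 0.4 0; 5.7 0 0 0.4 0; 5.7 0 0 0 0; 6.6 0 0 0 0")

```text
clock: 5.5
eef_pos: [0.647, 0.0871, 0.0287]
tcp_rot: [0.345, 3.123, 0.0]
contact_force: [0.4, 0.3, -1.1]
finger_gap: 0.0634
```

apply_moves(commands="7.5 0 0 0 0; 9.3 0 0 0 0; 9.3 0 0 0 0; 9.3 0 0 0 0; 9.3 0 0 -4.5 0")

```text
clock: 6.0
eef_pos: [0.642, 0.0855, 0.0677]
tcp_rot: [-0.343, -3.109, 0.007]
contact_force: [1.0, -0.7, -0.1]
finger_gap: 0.0927
```

apply_moves(commands="9.3 0 0 -4.5 0; 9.3 0 0 0 0; 9.3 0 0 0 0; 9.3 0 0 0 0; 9.3 0 0 0 0")

```text
clock: 6.5
eef_pos: [0.6458, 0.0866, 0.1168]
tcp_rot: [-0.344, -3.119, 0.002]
contact_force: [0.0, -0.2, -0.1]
finger_gap: 0.0928
```

```bash
python3 -c "
from g import *
im=env.snapshot('wrist');
for q in wproj(box(P['2'],.164,.06,.042)):cv2.circle(im,tuple(int(round(v)) for v in q),3,(0,255,0),-1)
cv2.imwrite('pics/w3.png',im[:,:,::-1])
forces(4);end('1',.0825,.128)"
```

```text
F mean [-0.05  0.11 -0.07] sd [0.67 0.26 0.62] t 6.75
t 6.75 pos [0.6466 0.087  0.1179] z-axis [-0.001 -0.    -1.   ] F [-0.22  0.12  0.9 ] tau [ 0.087 -0.032 -0.055] gap 0.0929 q7 0.92
shift now [ -0.99 -19.81  -1.01] after turn [  7.88 -18.2   -0.99] turn -26.29
```

View pics/w3.png

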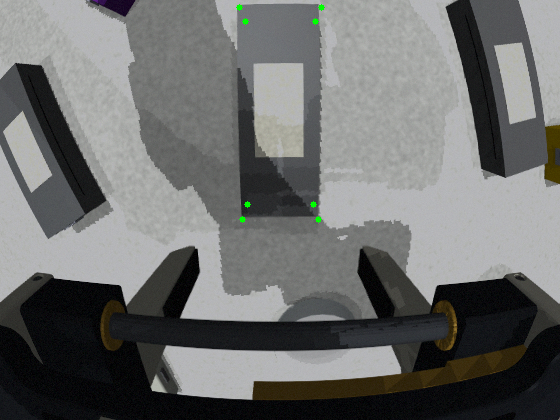

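Case 2 is back in its place. Next is case 1.

apply_moves(commands="9.3 -0.2 -4 0 0; 9.3 -0.2 -4 0 0; 9.3 -0.2 -4 0 0; 9.3 -0.2 -4 0 0; 9.3 -0.2 -3.8 0 0")

```text
clock: 7.25
eef_pos: [0.6131, -0.1104, 0.1185]
tcp_rot: [-0.345, -3.122, 0.001]
contact_force: [0.5, -0.4, 0.4]
finger_gap: 0.0929
```

apply_moves(commands="9.3 0 0 0 -8.5; 9.3 0 0 0 -8.5; 9.3 0 0 0 -8.5; 9.3 0 0 0 -0.8; 9.3 0 0 0 0")

```text
clock: 7.75
eef_pos: [0.6135, -0.1085, 0.1184]
tcp_rot: [0.37, -3.119, -0.001]
contact_force: [-0.2, -0.1, -0.7]
finger_gap: 0.0931
```

```bash
python3 -c "
from g import *
im=env.snapshot('wrist');
for q in wproj(box(P['1'],.164,.06,.042)):cv2.circle(im,tuple(int(round(v)) for v in q),3,(0,255,0),-1)
cv2.imwrite('pics/w4.png',im[:,:,::-1])
forces(4);end('1',.0825,.028)"
```

```text
F mean [ 0.   -0.19  0.12] sd [0.29 0.31 0.15] t 8.0
t 8.0 pos [ 0.6136 -0.1082  0.1187] z-axis [-0. -0. -1.] F [0.39 0.16 0.01] tau [ 0.101 -0.124  0.009] gap 0.0932 q7 1.57
shift now [ 0.05 -0.01  9.07] after turn [ 0.05 -0.01  9.07] turn -0.03
```

View pics/w4.png

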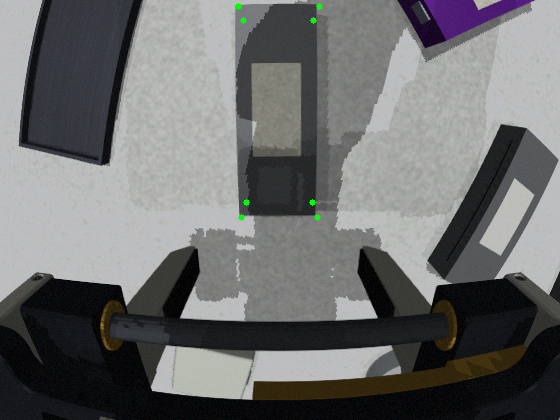

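Case 1 is lined up and its corners match the fit.

apply_moves(commands="9.3 0 0 4 0; 9.3 0 0 4 0; 9.3 0 0 1.1 0; 6.4 0 0 0 0; 6.4 0 0 0 0")

```text
clock: 8.5
eef_pos: [0.6148, -0.1081, 0.0291]
tcp_rot: [-0.374, 3.117, -0.0]
contact_force: [-0.2, 0.2, -0.5]
finger_gap: 0.0811
```

apply_moves(commands="6.2 0 0 0 0; 5.7 0 0 0 0; 5.7 0 0 0 0; 5.7 0 0 0 0; 5.7 0 0 0 0")

```text
clock: 9.0
eef_pos: [0.6147, -0.109, 0.0291]
tcp_rot: [-0.374, 3.117, -0.002]
contact_force: [-0.2, -1.4, 6.1]
finger_gap: 0.0593
```

apply_moves(commands="5.7 0 0 -0.4 0; 5.7 0 0 -0.4 0; 5.7 0 0 -0.5 0; 5.7 0 0 0 0; 5.7 0 0 0 0")

```text
clock: 9.5
eef_pos: [0.6127, -0.1084, 0.0401]
tcp_rot: [0.374, -3.117, -0.001]
contact_force: [-1.3, -0.1, -3.5]
finger_gap: 0.0592
```

```bash
python3 -c "
from g import *
forces(8);end('1',.0825,.028)
im=env.snapshot('side');cv2.imwrite('pics/sd5.png',cv2.resize(im[120:280,200:440,::-1],None,fx=3.3,fy=3.3))
"
```

```text
F mean [-0.97 -0.29 -4.26] sd [0.35 0.5  0.52] t 9.9
t 9.9 pos [ 0.6133 -0.1081  0.0405] z-axis [-0.001  0.    -1.   ] F [-1.48  0.31 -3.87] tau [ 0.084 -0.044 -0.033] gap 0.0592 q7 1.52
shift now [ 0.02 -0.03  1.25] after turn [ 0.02 -0.03  1.25] turn -0.0
```

View pics/sd5.png

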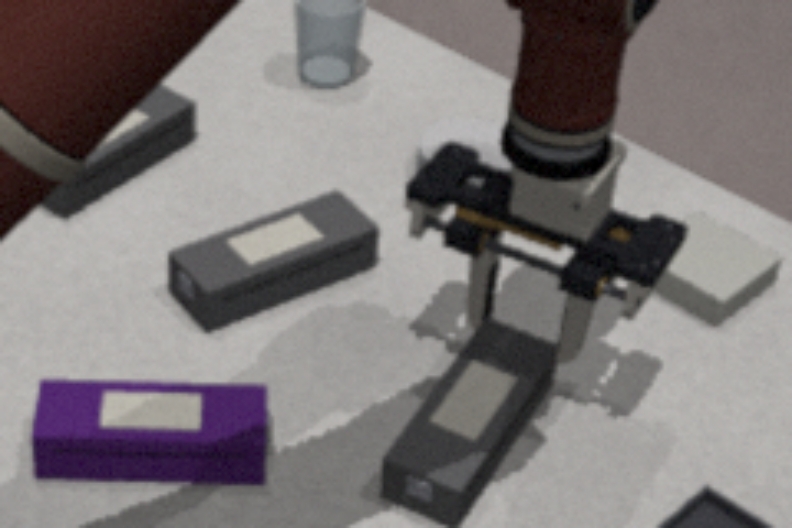

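The lift takes 4.3 N, well above the empty range, so case 1 is full; its near end stays on the bench. I'll raise it 4 mm more, lower it again, then regrasp at the centre.

apply_moves(commands="5.7 0 0 -0.4 0; 5.7 0 0 0 0; 5.7 0 0 0.5 0; 5.7 0 0 0.5 0; 5.7 0 0 0.5 0")

```text
clock: 10.45
eef_pos: [0.6153, -0.1077, 0.03]
tcp_rot: [-0.375, 3.115, 0.001]
contact_force: [2.0, 0.3, -2.6]
finger_gap: 0.0593
```

apply_moves(commands="5.7 0 0 0.2 0; 5.7 0 0 0 0; 5.7 0 0 0 0; 6.6 0 0 0 0; 7.5 0 0 0 0")

```text
clock: 10.95
eef_pos: [0.6122, -0.1091, 0.027]
tcp_rot: [0.374, -3.116, 0.001]
contact_force: [-0.2, 0.2, -0.2]
finger_gap: 0.07
```

apply_moves(commands="9.3 0 0 0 0; 9.3 0 0 0 0; 9.3 0 0 -3 0; 9.3 0 0 -4 0; 9.3 0 0 -2 0")

```text
clock: 11.45
eef_pos: [0.6147, -0.1082, 0.1204]
tcp_rot: [-0.374, 3.116, -0.001]
contact_force: [0.8, 0.4, 0.2]
finger_gap: 0.0931
```

```bash
python3 -c "
from g import *
im=env.snapshot('wrist')
for q in wproj(box(P['1'],.164,.06,.042)):cv2.circle(im,tuple(int(round(v)) for v in q),3,(0,255,0),-1)
cv2.imwrite('pics/w6.png',im[:,:,::-1])
forces(3);end('1',0,.110)"
```

```text
F mean [ 0.4   0.28 -0.42] sd [0.27 0.15 0.18] t 11.65
t 11.65 pos [ 0.6129 -0.1087  0.1172] z-axis [-0.001 -0.    -1.   ] F [ 0.22  0.34 -0.48] tau [ 0.139 -0.046 -0.039] gap 0.093 q7 1.57
shift now [8.22 0.01 0.73] after turn [8.22 0.02 0.73] turn -0.01
```

View pics/w6.png

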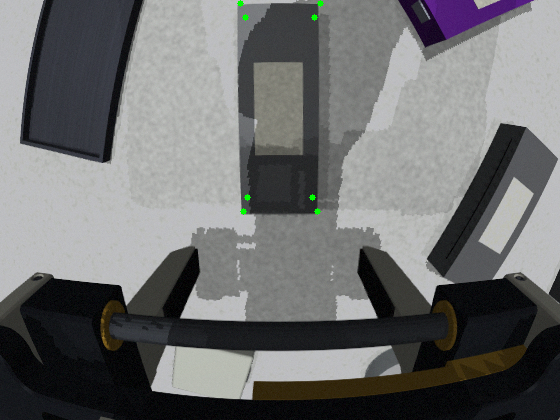

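apply_moves(commands="9.3 4.1 0 0 0; 9.3 4.1 0 0 0; 9.3 0 0 0 0; 9.3 0 0 4 0; 9.3 0 0 0 0")

```text
clock: 12.15
eef_pos: [0.5296, -0.1279, 0.073]
tcp_rot: [0.373, -3.108, -0.004]
contact_force: [-0.8, -1.0, 0.2]
finger_gap: 0.0932
```

```bash
python3 -c "
from g import *
im=env.snapshot('scene');cv2.imwrite('pics/s7.png',cv2.resize(im[180:400,50:330,::-1],None,fx=2.5,fy=2.5))
end('1',0,.012)"
```

```text
t 12.2 pos [ 0.5314 -0.1276  0.075 ] z-axis [-0.007  0.001 -1.   ] F [-0.07  1.24  0.04] tau [ 0.145 -0.079 -0.019] gap 0.0929 q7 1.54
shift now [-0.19 -0.09  6.29] after turn [-0.19 -0.09  6.29] turn 0.02
```

View pics/s7.png

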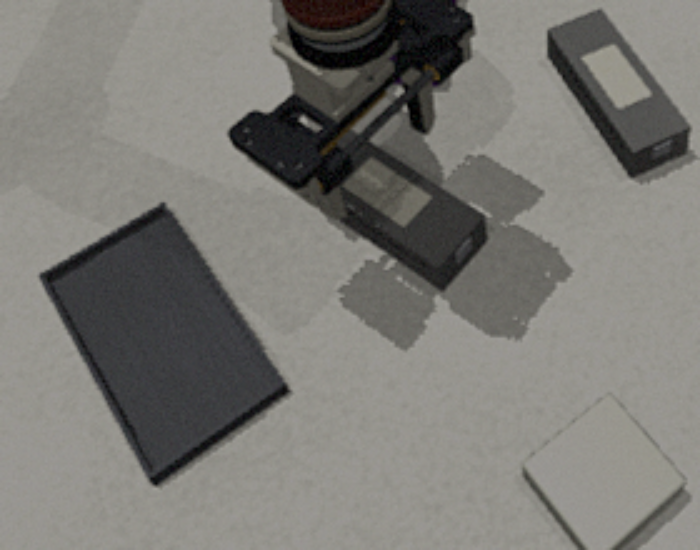

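apply_moves(commands="9.3 0 0 3 0; 9.3 0 0 2.6 0; 9.3 0 0 0 0; 6.4 0 0 0 0; 6.4 0 0 0 0")

```text
clock: 12.7
eef_pos: [0.5353, -0.1277, 0.0232]
tcp_rot: [-0.375, 3.116, -0.001]
contact_force: [-0.6, -1.0, -0.1]
finger_gap: 0.0813
```

apply_moves(commands="6.2 0 0 0 0; 5.7 0 0 0 0; 5.5 0 0 0 0; 5.5 0 0 0 0; 5.5 0 0 0 0")

```text
clock: 13.2
eef_pos: [0.5343, -0.128, 0.0224]
tcp_rot: [-0.375, 3.118, -0.001]
contact_force: [-0.2, -0.9, 5.7]
finger_gap: 0.0597
```

apply_moves(commands="5.5 0 0 -0.5 0; 5.5 0 0 -1 0; 5.5 0 0 -1.5 0; 5.5 0 0 -1.5 0; 5.5 0 0 -1 0")

```text
clock: 13.7
eef_pos: [0.5335, -0.1278, 0.0773]
tcp_rot: [0.375, -3.119, -0.001]
contact_force: [0.2, -1.0, -5.3]
finger_gap: 0.0595
```

```bash
python3 -c "
from g import *
forces(3)
T=P['tray'];to(T[0],T[1],.072,T[2])
im=env.snapshot('side');cv2.imwrite('pics/sd8.png',cv2.resize(im[120:360,220:480,::-1],None,fx=2.4,fy=2.4))"
```

```text
F mean [ 0.05 -0.17 -5.68] sd [0.15 0.44 0.3 ] t 13.85
t 13.85 pos [ 0.5338 -0.1279  0.0769] z-axis [ 0. -0. -1.] F [-0.09  0.45 -5.68] tau [ 0.109 -0.061  0.015] gap 0.0596 q7 1.54
shift now [  7.43 -19.18   0.49] after turn [  2.56 -20.4    0.49] turn 14.02
```

View pics/sd8.png

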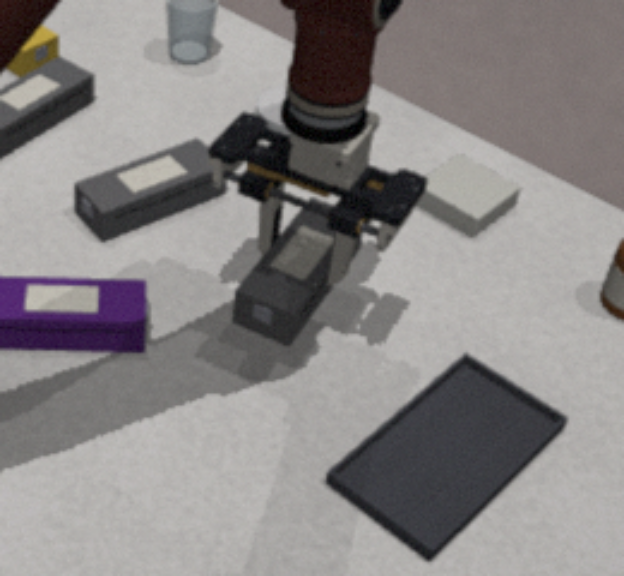

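The case is held level at 5.6 N, about 0.57 kg. I'll carry it smoothly to the tray.

apply_moves(commands="5.5 0.4 -1 0 0; 5.5 0.8 -2 0 0; 5.5 1 -2.5 0 0; 5.5 1 -2.5 0 0; 5.5 1 -2.5 0 0")

```text
clock: 14.4
eef_pos: [0.5166, -0.2418, 0.0756]
tcp_rot: [0.373, -3.117, -0.0]
contact_force: [-0.6, 0.1, -5.0]
finger_gap: 0.0596
```

apply_moves(commands="5.5 1 -2.5 0 0; 5.5 1 -2.5 0 0; 5.5 0.7 -2 0 0; 5.5 0.4 -1.2 0 0; 5.5 0.1 -0.5 0 0")

```text
clock: 14.9
eef_pos: [0.5059, -0.3342, 0.0756]
tcp_rot: [0.369, -3.118, 0.0]
contact_force: [-0.1, 0.3, -6.3]
finger_gap: 0.0595
```

apply_moves(commands="5.5 0 0 0 2.5; 5.5 0 0 0 4; 5.5 0 0 0 4; 5.5 0 0 0 2.5; 5.5 0 0 0 1")

```text
clock: 15.4
eef_pos: [0.5078, -0.33, 0.0764]
tcp_rot: [-0.006, -3.141, -0.002]
contact_force: [-0.6, -0.0, -5.3]
finger_gap: 0.0594
```

apply_moves(commands="5.5 0 0 0 0; 5.5 0 0 1 0; 5.5 0 0 1 0; 5.5 0 0 0 0; 5.5 0 0 0 0")

```text
clock: 15.9
eef_pos: [0.507, -0.3317, 0.0558]
tcp_rot: [-0.008, -3.14, -0.002]
contact_force: [0.0, -0.4, -6.5]
finger_gap: 0.0597
```

```bash
python3 -c "
from g import *
forces(3)
T=P['tray'];to(T[0],T[1],.0284,T[2])
im=env.snapshot('side');cv2.imwrite('pics/sd9.png',cv2.resize(im[180:380,280:520,::-1],None,fx=3,fy=3))
im=env.snapshot('scene');cv2.imwrite('pics/sc9.png',cv2.resize(im[200:400,30:270,::-1],None,fx=3,fy=3))"
```

```text
F mean [-0.26  0.17 -5.82] sd [0.17 0.27 0.36] t 16.05
t 16.05 pos [ 0.5078 -0.332   0.0569] z-axis [ 0.001 -0.    -1.   ] F [-0.39  0.51 -6.33] tau [ 0.141 -0.122  0.025] gap 0.0599 q7 1.7
shift now [0.08 0.02 2.85] after turn [0.08 0.02 2.85] turn 0.04
```

View pics/sd9.png

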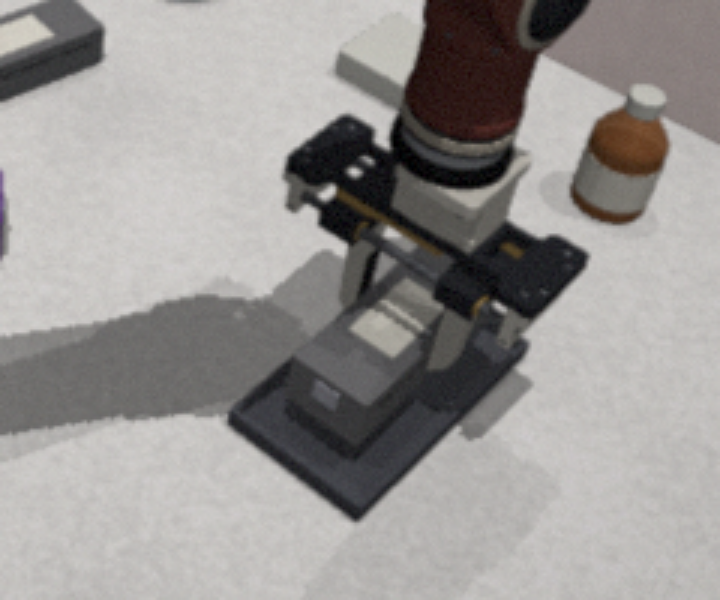

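View pics/sc9.png

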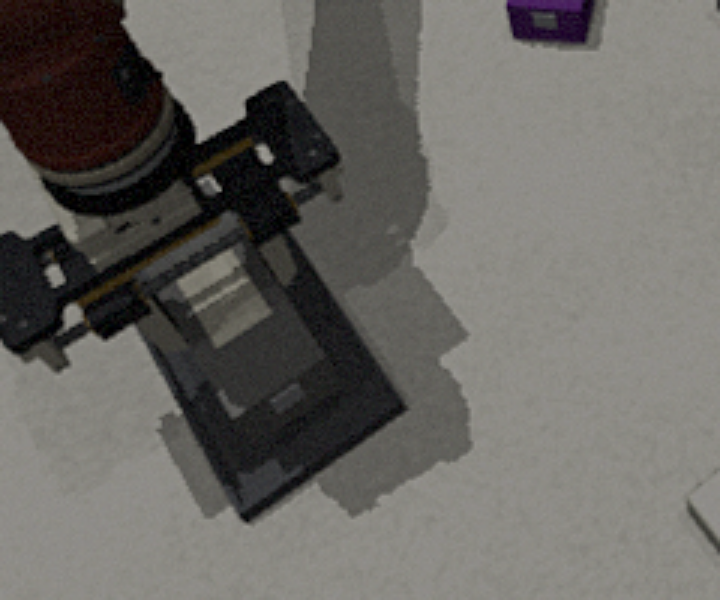

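The case is level, centred and aligned over the tray. I'll lower it slowly until the force drops; about 2.85 cm to go.

apply_moves(commands="5.5 0 0 0.5 0; 5.5 0 0 0.6 0; 5.5 0 0 0.5 0; 5.5 0 0 0.4 0; 5.5 0 0 0.3 0")

```text
clock: 16.65
eef_pos: [0.5072, -0.3317, 0.0329]
tcp_rot: [-0.008, -3.141, -0.001]
contact_force: [0.1, -0.1, -6.2]
finger_gap: 0.0597
```

apply_moves(commands="5.5 0 0 0.1 0; 5.5 0 0 0.1 0; 5.5 0 0 0.1 0; 5.5 0 0 0.1 0; 5.5 0 0 0 0")

```text
clock: 17.15
eef_pos: [0.5074, -0.3319, 0.0296]
tcp_rot: [-0.008, -3.141, -0.0]
contact_force: [0.6, 0.6, -5.5]
finger_gap: 0.0599
```

```bash
python3 -c "
from g import *
forces(3)
T=P['tray'];to(T[0],T[1],.0284,T[2])"
```

```text
F mean [ 0.39  0.92 -6.32] sd [0.62 0.76 0.17] t 17.3
t 17.3 pos [ 0.5075 -0.3319  0.0297] z-axis [ 0. -0. -1.] F [-0.41  1.3  -6.1 ] tau [ 0.104 -0.112  0.006] gap 0.0596 q7 1.68
shift now [0.05 0.01 0.13] after turn [0.05 0.01 0.13] turn 0.04
```

apply_moves(commands="5.5 0 0 0.05 0; 5.5 0 0 0.05 0; 5.5 0 0 0.05 0; 5.5 0 0 0 0; 5.5 0 0 0 0")

```text
clock: 17.8
eef_pos: [0.5075, -0.3318, 0.0285]
tcp_rot: [-0.008, -3.142, 0.0]
contact_force: [-0.9, 0.6, -1.5]
finger_gap: 0.0598
```

```bash
python3 -c "
from g import *
forces(3)
T=P['tray'];to(T[0],T[1],.0284,T[2])"
```

```text
F mean [-1.58  0.79 -2.1 ] sd [0.22 0.19 0.43] t 17.95
t 17.95 pos [ 0.5075 -0.3319  0.0285] z-axis [-0. -0. -1.] F [-1.88  0.56 -1.98] tau [ 0.169  0.232 -0.076] gap 0.0595 q7 1.68
shift now [0.05 0.01 0.01] after turn [0.05 0.01 0.01] turn 0.04
```

It is touching down: the carried weight has dropped from 6.3 to 2.1 N. A touch lower, then I'll open slowly.

apply_moves(commands="5.5 0 0 0.05 0; 5.5 0 0 0.03 0; 5.5 0 0 0 0; 6.2 0 0 0 0; 6.5 0 0 0 0")

```text
clock: 18.45
eef_pos: [0.5087, -0.3323, 0.0278]
tcp_rot: [0.008, 3.139, -0.001]
contact_force: [-0.9, 0.4, 0.9]
finger_gap: 0.0643
```

apply_moves(commands="6.8 0 0 0 0; 6.8 0 0 0 0; 6.8 0 0 -1 0; 7.2 0 0 -2 0; 9 0 0 -3 0")

```text
clock: 18.95
eef_pos: [0.5065, -0.3314, 0.0871]
tcp_rot: [-0.008, -3.139, -0.003]
contact_force: [0.9, -0.4, 0.3]
finger_gap: 0.0764
```

apply_moves(commands="9.3 0 0 -4 0; 9.3 0 0 -4 0; 9.3 0 0 -2 0; 9.3 0 0 0 0; 9.3 0 0 0 0")

```text
clock: 19.45
eef_pos: [0.5072, -0.3319, 0.1875]
tcp_rot: [0.008, 3.142, -0.001]
contact_force: [0.0, -0.0, -0.4]
finger_gap: 0.093
```

```bash
python3 -c "
from g import *
R={}
import pickle
for n in C:
    im=env.snapshot(n);cv2.imwrite(f'pics/{n}10.png',cv2.resize(im[:,:,::-1],None,fx=1.4,fy=1.4))
    b=proj(n,box((P['tray'][0],P['tray'][1],0),.164,.06,.042)+[0,0,.006]).mean(0)
    for d in env.outline_of(n,'case_a'):
        print(n,d['location'],d['conf'],d['mask'].sum(),'expected',b[::-1].round(1))
im=env.snapshot('wrist')
for q in wproj(box(P['tray'],.164,.06,.042)+[0,0,.006]):cv2.circle(im,tuple(int(round(v)) for v in q),3,(0,255,0),-1)
cv2.imwrite('pics/w10.png',im[:,:,::-1])
s=env.observe();print(s['clock'],s['eef_pos'],s['contact_force'],s['finger_gap'])"
```

```text
scene [219.1, 296.7] 0.94 1973 expected [310.2 111.2]
scene [163.2, 425.0] 0.9 1564 expected [310.2 111.2]
scene [310.5, 110.7] 0.81 2851 expected [310.2 111.2]
scene [177.2, 360.6] 0.68 1799 expected [310.2 111.2]
scene [184.9, 217.3] 0.66 1667 expected [310.2 111.2]
side [164.2, 230.1] 0.91 1325 expected [301.8 407.3]
side [196.1, 284.0] 0.67 1651 expected [301.8 407.3]
side [300.5, 407.0] 0.66 2389 expected [301.8 407.3]
side [250.9, 245.9] 0.62 2154 expected [301.8 407.3]
side [139.5, 233.2] 0.48 208 expected [301.8 407.3]
19.7 [ 0.50675669 -0.33158677  0.18590005] [-0.29181539  0.02423661 -0.11990375] 0.09300867951998418
```

View pics/side10.png

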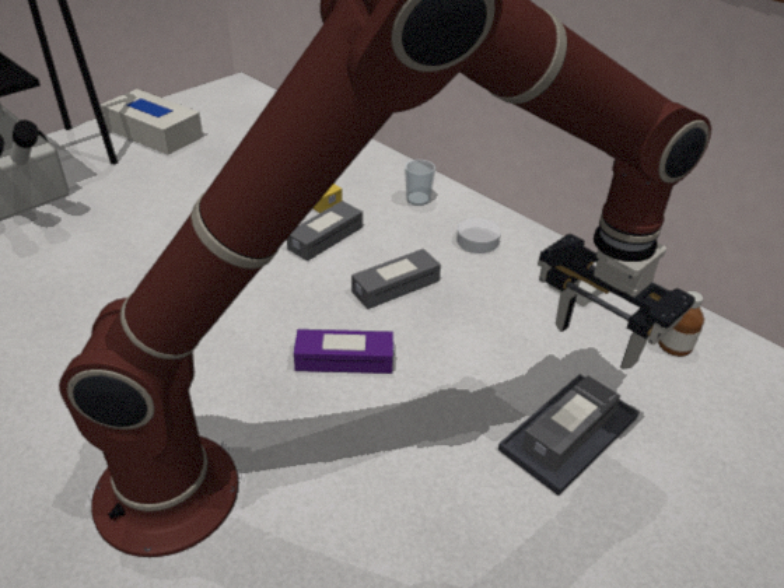

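View pics/scene10.png

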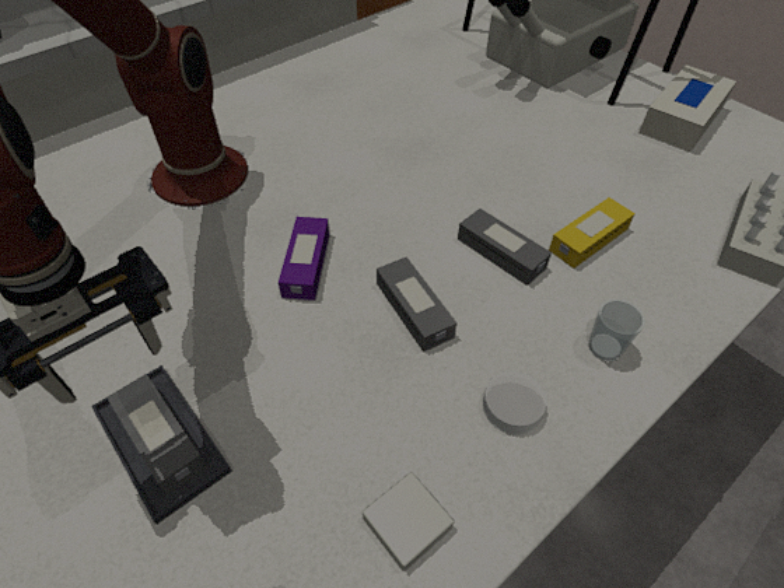

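View pics/w10.png

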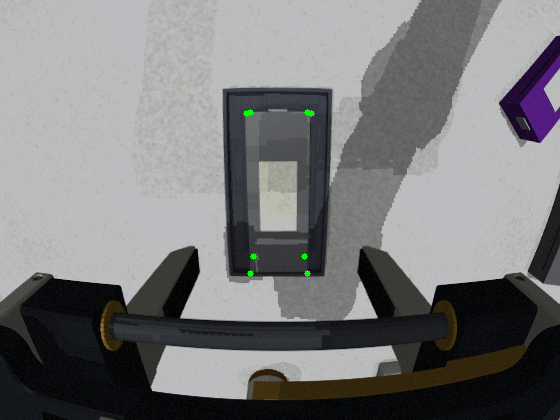

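The full case lies flat and centred inside the tray rim, at scene pixel (310,111) against (310,111) expected. The two empty cases and both look-alikes are where they were, and the gripper is clear.

```bash
python3 -c "
from workcell import env
print(env.sign_off())"
```

```text
the job is handed in; nothing more can be done
None
```

The full case is now in the tray, and I handed the job in at about 19.7 s of the 64 s allowed. No verdict was reported.

- **Finding the full case:** I lifted the far end of the middle grey case about 1.2 cm, which took about 1.4 N, so it is empty. The grey case nearest the tray took about 4.3 N, so it is the full one. In the pictures the other end stayed on the bench both times. I did not feel the third grey case.
- **Carrying and placing:** I regrasped the full case at its centre and carried it level; it weighs about 0.57 kg. I lowered it slowly until the bench took the weight, then opened the fingers.
- **Last checks:** The case sits flat and centred inside the rim, within about 1 pixel of where it should be in both fixed views. The gripper is open, well clear and reads about 0 N.
- **Other cases:** The two empty cases, the purple one and the yellow one show no visible movement. In the last side view the yellow one was mostly hidden by the arm, but the other view shows it clearly.

One reading was less clear than the rest. The middle case's 1.4 N is at the top of the empty range (0.7 to 1.5 N), probably because the grip carried most of its weight. It is still well below the 2.4 N that a full case would take.

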